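# Sweep loose bottle caps into the wash tray

### The arm

A 7-joint arm with a two-finger parallel gripper is mounted at the origin on the work surface. World frame = base frame: x ahead of the robot, y to its left, z up, the work surface at z = 0. Lengths are in m, angles in rad, forces in N, time in s.
With the tool pointing down it reaches from about 0.425 to 1.025 m from the base axis. Payload 9.4 kg.
Tool frame: the origin (TCP) lies between the finger pads; the fingertips stand manip.nose_length ahead of it and the grasp point (between the pads) lies 11 mm behind it (manip.nose_length is the distance from the TCP to the fingertips, in m); z points along the fingers, x is the direction in which the jaws open and shut, and the axes are right-handed (so a half turn about z gives the same grasp; the last joint's range is limited). The gripper opens to 93 mm and grips with 3 to 60 N. Pads are 15 mm wide; open, the fingers measure 128 mm over their backs; the gripper's body (75 mm by 188 mm) begins 65 mm behind the grasp point.
Start: joints at [1.122, 0.599, -0.003, 1.599, 0.002, 0.943, -0.08], TCP at [0.263, -0.675, 0.188] pointing down, gripper open.
Joint ranges: [-2.57, 2.57], [-0.35, 1.97], [-1.29, 1.29], [0.11, 2.56], [-1.05, 4.19], [0.11, 1.86], [-2.63, 2.63]. Speed limits (rad/s): [2.22, 2.22, 3.01, 3.01, 3.14, 3.14, 3.14].

### API

Orientations are given as a unit quaternion [w, x, y, z].
In Python, from rig import manip gives the robot as it stands.
- The arm moves only by the tool jog_arm, never from a script. Its argument "motion" is text: rows parted by semicolons, each of 7 numbers parted by spaces: the shift along the tool's x, y, z in mm, then the turn, a rotation vector about the tool's x, y, z in units of 10 degrees (1.0 is 10 degrees), then the closure in counts, from 0 (fully open) to 255 (shut). In form: x y z rx ry rz fingers; .... A call has 1 to 10 rows; each row shifts and turns the pose as measured when the row begins, along the tool's axes as they then stand; what a row does not reach is not made up. A row lasts 1/8 s, in which the tool goes at most 62.5 mm and 10.7 degrees, less where a joint would pass 70% of its speed; a pose out of reach is approached as far as the arm can. A call is refused whole if a number of a shift passes 62.5 or a number of a turn 1, either way. A call with a gripper value outside its range is refused whole. The fingers move at their own pace and stop on an object; "grip_force" is the grip in N (left out, the last holds). Time passes only in rows, so rows that do not move let the fingers close. It gives the time, the measured TCP pose, the force and the opening at its end, in the units of the state.
- manip.sense(): the state, without advancing time (a new reading comes with each control period).
- manip.grab_frame(name): name is "scene" or "top"; returns a dict with "image" (420x560x3 uint8, blue, green, red), "depth" (420x560 float32, m along the optical axis (not along the pixel's ray), 0 where there is no reading), "fx", "fy", "cx", "cy" (pixels), "dist_coeffs" ([k1, k2, p1, p2, k3] as OpenCV has them; the pictures are not rectified), "rvec" (rotation vector, rad) and "tvec" (3), from world to camera coordinates, as OpenCV has them. Camera axes: x right, y down, z forward; pixel columns grow to the right and rows downward; lengths in m; the calibration is good to about 2 mm. A picture is of the moment at which its call begins.
- manip.job_done(): hands the job in, once; it reports no verdict.
The state is a dict: "t": time; "joint_pos": joint angles; "joint_vel": joint speeds; "joint_torque": joint torques, N m; "ee_pos": TCP position; "eef_rot": TCP orientation; "wrist_force": force on the tool from outside, world axes, zero at the start; "ft_torque": the same for the moment, N m; "grip_width": finger opening in m.
Only numpy, scipy, OpenCV 4.12 (cv2) and the standard library are available. Lean on these libraries where they do the work, as an engineer would, in place of code of your own. Each camera call takes 0.05 s, during which the arm holds its last target. There are 200 camera calls.

### The job

Clear the bench for washing-up: with the fingers, sweep the three loose blue bottle caps along the bench and in through the open side of the low steel wash tray, until each one lies flat on the tray's floor, wholly inside. Only push them, never pick one up or tip it over, and leave the beaker, the pipette-tip box and the pipette where they are.

Things in the scene. Friction and masses are not known exactly. Their poses are not given: they have to be found in the camera images.
- cap1_center (a point): Dark blue ribbed plastic screw cap of a laboratory bottle, lying loose on the bench, open side down: a plain disc 54 mm in diameter and 27 mm high, about 18 g; it slides, does not roll. The point is its centre, 13.5 mm above its underside; z is its axis.
- cap2_center (a point): Dark blue ribbed plastic screw cap of a laboratory bottle, lying loose on the bench, open side down: a plain disc 54 mm in diameter and 27 mm high, about 18 g; it slides, does not roll. The point is its centre, 13.5 mm above its underside; z is its axis.
- cap3_center (a point): Dark blue ribbed plastic screw cap of a laboratory bottle, lying loose on the bench, open side down: a plain disc 54 mm in diameter and 27 mm high, about 18 g; it slides, does not roll. The point is its centre, 13.5 mm above its underside; z is its axis.
- tray: Low stainless-steel wash tray, fixed to the bench, open along one long side (the mouth, facing roughly to the robot's right). Origin: middle of the mouth's edge, at bench height; y points into the tray, x runs along the mouth, z up. 230 mm along x (-115 to 115), 150 mm deep along y. Side walls (from y = 12 mm) and back wall 3 mm thick, 30 mm high; a wire handle sticks out 31 mm behind.
- tray_mouth (a point): Middle of the tray's open side, 2 mm above the bench, level with the tray's floor; axes as the tray's. Here a lip slopes up from bench height to the floor over the first 15 mm inwards, without a step. The inside is 224 mm wide and 147 mm deep.
- beaker: Small empty glass beaker, loose and upright, 41 mm in diameter (43 mm at the rim), 60 mm high, 35 g. Origin: centre of its underside.
- tipbox: Closed pipette-tip box, blue below with a clear lid, loose: 86 mm along its x, 124 mm along its y, 59 mm high. Origin: centre of its underside.
- pipette: White hand pipette lying loose on the bench along its x axis: from -112 mm (blue plunger button) to 133 mm (tip cone), at most 28 mm wide and 20 mm high; a finger hook sticks out to 35 mm on its y side at x = -70. Origin: on the bench under its middle.

How it is judged:
By the outcome, as a careful person would: the job done as asked, in the order asked, and still so for the second after the job is handed in, with the robot touching nothing.
It also fails if it takes over 69 s, if anything falls off the work surface, if the arm or the gripper's body presses on something with over 40 N, if the wrist force passes 120 N, or if a joint passes its speed limit or range.

## Working session

There is one attempt and no reset: what is moved stays moved. The work goes in short steps, Python scripts to look and compute and a tool call to move; the robot and the scene stay as the last step left them, time stands still between calls to the robot, and variables do not carry over. Pictures are saved under pics/ and viewed, about 8 in all and at most 12, crops included, and the job is handed in when it is done.

Besides the shell and the picture viewer there is one more tool, called after ">>>" as a command line: name --argument value ..., lists and objects as JSON in quotes. jog_arm: Moves the arm, as the interface text tells. Its arguments: {"type":"object","properties":{"motion":{"type":"string"},"grip_force":{"type":"number"}},"required":["motion"]}

```bash
mkdir -p pics; cat > h.py <<'E'
import numpy as np, cv2
from rig import manip
def grab(n):
    f=manip.grab_frame(n); f['K']=np.array([[f['fx'],0,f['cx']],[0,f['fy'],f['cy']],[0,0,1]]); f['d']=np.array(f['dist_coeffs'],float)
    f['R']=cv2.Rodrigues(np.array(f['rvec'],float))[0]; f['t']=np.array(f['tvec'],float).ravel(); return f
def ray(f,uv,z):
    p=cv2.undistortPoints(np.array(uv,np.float64).reshape(-1,1,2),f['K'],f['d']).reshape(-1,2)
    d=np.c_[p,np.ones(len(p))]@f['R']; c=-f['R'].T@f['t']
    return c+d*((z-c[2])/d[:,2])[:,None]
def proj(f,P):
    return cv2.projectPoints(np.array(P,float).reshape(-1,3),f['R'],f['t'],f['K'],f['d'])[0].reshape(-1,2)
E
python3 - <<'E'
from h import *
print(manip.nose_length, manip.sense())
for n in ("top","scene"):
    f=grab(n); cv2.imwrite(f'pics/{n}0.png',f['image']); np.savez(f'{n}0.npz',**{k:f[k] for k in f})
    print(n,'cam',-f['R'].T@f['t'],f['fx'])
E
```

```text
0.008 {'t': 0.0, 'joint_pos': array([ 1.12225112,  0.60014976, -0.0025588 ,  1.60015787,  0.00180397,
        0.94291913, -0.07981031]), 'joint_vel': array([-1.00625230e-03, -5.55438420e-04, -1.80150830e-03,  2.41855557e-05,
       -6.65369298e-04, -8.98893218e-04, -4.82986926e-04]), 'joint_torque': array([-1.53196074e-04, -7.65059423e+01,  1.49703607e+00, -2.52345854e+01,
       -5.24076889e-02,  1.69361662e-02,  2.13464195e-04]), 'ee_pos': array([ 0.2631971 , -0.6749303 ,  0.18713201]), 'eef_rot': array([-3.99483503e-04,  8.25649237e-01, -5.64183190e-01, -7.11451368e-04]), 'wrist_force': array([0.17752074, 0.63349076, 0.17165707]), 'ft_torque': array([-0.00093763, -0.02556046, -0.02353802]), 'grip_width': 0.092776618910229}
top cam [ 0.44289871 -0.13690931  0.92441586] 469.04512638479923
scene cam [ 0.81303705 -0.55424352  0.63269905] 380.57422842891145
```

View pics/top0.png

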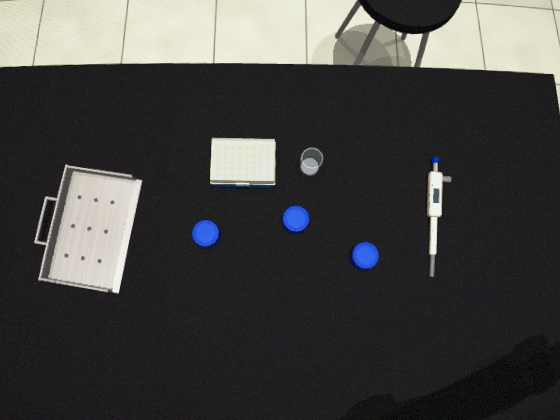

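View pics/scene0.png

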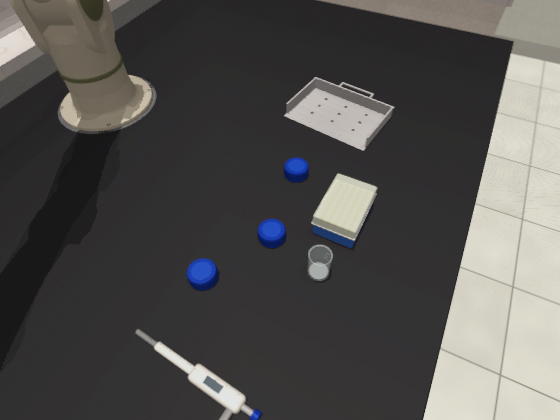

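The top view shows the caps at about (205,233), (296,218) and (365,255). The tray's mouth runs from (141,180) to (118,292). The tip box is at (243,162), the beaker at (312,162) and the pipette near column 434. The scene view agrees.

```bash
cat >> h.py <<'E'
def caps(f,z=0.027):
    h=cv2.cvtColor(f['image'],cv2.COLOR_BGR2HSV); m=cv2.inRange(h,(105,150,60),(130,255,255))
    out=[]
    for c in cv2.findContours(m,cv2.RETR_EXTERNAL,cv2.CHAIN_APPROX_NONE)[0]:
        if cv2.contourArea(c)<200: continue
        (u,v),r=cv2.minEnclosingCircle(c)
        a=ray(f,[(u,v)],z)[0]; w=np.ptp(ray(f,c.reshape(-1,2),z),axis=0)
        out.append((a.round(4)[:2],w[:2].round(3),(round(u),round(v))))
    return out
E
python3 - <<'E'
from h import *
for n in ("top","scene"):
    f=dict(np.load(n+'0.npz')); print(n)
    for c in caps(f): print(*c)
    if n=="top":
        print('mouth',ray(f,[(141,180),(118,292)],0.002)); print('back top',ray(f,[(66,166),(39,279)],0.03))
        print('box top',ray(f,[(212,139),(275,139),(275,183),(211,183)],0.059))
        print('beaker rim/base',ray(f,[(312,159)],0.06),ray(f,[(310,168)],0.0))
        print('pip',ray(f,[(436,160),(432,276),(451,179)],0.01))
    else: 
        print('mouth',ray(f,[(286,113),(367,144)],0.002)); print('beaker base',ray(f,[(318,271)],0.0), ray(f,[(320,255)],0.06))
        print('box base corner',ray(f,[(314,231),(347,243)],0))
E
```

```text
top
[ 0.5312 -0.3259] [0.054 0.055] (364, 255)
[ 0.5732 -0.0186] [0.053 0.053] (205, 233)
[ 0.6022 -0.1928] [0.055 0.053] (295, 219)
mouth [[0.68552079 0.11956605 0.002     ]
 [0.45993735 0.15320622 0.002     ]]
back top [[0.70710089 0.26736019 0.03      ]
 [0.48125675 0.30244166 0.03      ]]
box top [[ 0.75327792 -0.02982223  0.059     ]
 [ 0.75410322 -0.15216974  0.059     ]
 [ 0.66575909 -0.15230348  0.059     ]
 [ 0.66508944 -0.03065994  0.059     ]]
beaker rim/base [[ 0.71377974 -0.22358282  0.06      ]] [[ 0.71323664 -0.22517203  0.        ]]
pip [[ 0.73083312 -0.48865757  0.01      ]
 [ 0.49108005 -0.4645343   0.01      ]
 [ 0.69023422 -0.51799892  0.01      ]]
scene
[ 0.5345 -0.333 ] [0.062 0.06 ] (202, 274)
[ 0.7129 -0.1518] [0.084 0.017] (333, 234)
[ 0.6048 -0.2008] [0.059 0.065] (271, 233)
[ 0.5761 -0.0296] [0.06  0.072] (296, 170)
mouth [[0.45777917 0.16350582 0.002     ]
 [0.68468036 0.14224223 0.002     ]]
beaker base [[ 0.7132415  -0.22297149  0.        ]] [[ 0.71356366 -0.22419656  0.06      ]]
box base corner [[ 0.67060838 -0.14360553  0.        ]
 [ 0.74002555 -0.14148423  0.        ]]
```

```bash
cat >> h.py <<'E'
from scipy.spatial.transform import Rotation as Ro
def go(x,y,z,az):
    "tool-frame shift (mm) and turn (10 deg) to reach x,y,z with tool x at world azimuth az deg, pointing down"
    s=manip.sense(); q=s['eef_rot']; R=Ro.from_quat([q[1],q[2],q[3],q[0]])
    T=Ro.from_euler('z',az,degrees=True)*Ro.from_euler('x',180,degrees=True)
    d=np.array([x,y,z])-s['ee_pos']
    print('t',round(s['t'],2),'pos',s['ee_pos'].round(4),'toolx az',np.degrees(np.arctan2(*R.as_matrix()[1::-1,0])).round(1),'grip',round(s['grip_width'],4),'F',s['wrist_force'].round(1))
    print(' now-frame',(R.inv().apply(d)*1000).round(1),'end-frame',(T.inv().apply(d)*1000).round(1),'turn',(np.degrees((R.inv()*T).as_rotvec())/10).round(2))
E
python3 -c "
from h import *
go(.5576,-.061,.12,-20.1)"
```

```text
t 0.1 pos [ 0.2632 -0.675   0.1873] toolx az -68.7 grip 0.093 F [-0.3 -0.5 -0.4]
 now-frame [-465.  -497.4   67.8] end-frame [  65.4 -677.8   67.3] turn [-0.    0.01 -4.86]
```

>>> jog_arm --motion "0 -20 0 0 0 -0.97 184; 0 -30 0 0 0 -0.97 184; 0 -40 0 0 0 -0.97 184; 0 -50 0 0 0 -0.97 184; 0 -50 0 0 0 -0.97 184; 0 -55 0 0 0 0 184; 0 -55 0 0 0 0 184; 0 -55 0 0 0 0 184; 0 0 0 0 0 0 184"

```text
t: 1.23
ee_pos: [0.4493, -0.3771, 0.1833]
eef_rot: [-0.003, 0.987, -0.162, -0.003]
wrist_force: [-0.5, -0.9, 0.4]
grip_width: 0.0259
```

```bash
python3 -c "
from h import *
go(.5576,-.061,.12,-20.1)"
```

```text
t 1.23 pos [ 0.4493 -0.3771  0.1833] toolx az -18.6 grip 0.0259 F [-0.5 -0.9  0.4]
 now-frame [   2.  -333.9   64.7] end-frame [  -7.  -334.1   63.3] turn [-0.02  0.04  0.15]
```

>>> jog_arm --motion "0 -50 10 0 0 0.15 184; 0 -55 10 0 0 0 184; 0 -55 10 0 0 0 184; 0 -55 10 0 0 0 184; 0 -55 10 0 0 0 184; 0 -45 10 0 0 0 184; 0 0 0 0 0 0 184"

```text
t: 2.1
ee_pos: [0.5609, -0.0811, 0.1207]
eef_rot: [-0.001, 0.984, -0.18, -0.003]
wrist_force: [0.2, -1.1, 0.3]
grip_width: 0.0262
```

```bash
python3 -c "
from h import *
go(.5576,-.061,.016,-20.1)"
```

```text
t 2.1 pos [ 0.5609 -0.0811  0.1207] toolx az -20.8 grip 0.0262 F [ 0.2 -1.1  0.3]
 now-frame [ -9.6 -17.5 104.8] end-frame [ -9.9 -17.7 104.7] turn [-0.    0.03 -0.07]
```

>>> jog_arm --motion "-5 -5 30 0 0 0 184; -5 -7 35 0 0 0 184; 0 0 30 0 0 0 184; 0 0 8 0 0 0 184; 0 0 0 0 0 0 184"

```text
t: 2.72
ee_pos: [0.5558, -0.0751, 0.0157]
eef_rot: [0.002, 0.983, -0.184, -0.002]
wrist_force: [0.7, 0.6, 0.0]
grip_width: 0.0257
```

```bash
python3 - <<'E'
from h import *
go(.642,.170,.016,-20.1)
f=grab("top"); cv2.imwrite('pics/top1.png',f['image'][120:340,20:460])
for c in caps(f): print(*c)
E
```

```text
t 2.73 pos [ 0.5558 -0.0751  0.0157] toolx az -21.2 grip 0.0257 F [0.7 0.6 0. ]
 now-frame [  -8.4 -259.7   -1.2] end-frame [  -3.3 -259.8   -0.3] turn [ 0.02  0.02 -0.11]
[ 0.531  -0.3259] [0.054 0.057] (364, 255)
[ 0.6023 -0.1927] [0.055 0.053] (295, 219)
```

View pics/top1.png

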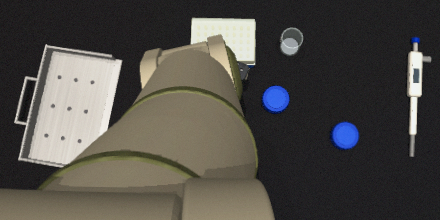

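The crop shows the two untouched caps at (276,99) and (345,136). The arm hides the first cap, and the tip box, beaker and pipette haven't moved. I'll start pushing the first cap.

>>> jog_arm --motion "-1 -8 0 0 0 -0.1 184; -1 -12 0 0 0 0 184; 0 -12 0 0 0 0 184; 0 -13 0 0 0 0 184; 0 -13 0 0 0 0 184; 0 -13 0 0 0 0 184; 0 -13 0 0 0 0 184; 0 -13 0 0 0 0 184; 0 -13 0 0 0 0 184; 0 -13 0 0 0 0 184"

```text
t: 4.03
ee_pos: [0.6014, 0.0493, 0.0187]
eef_rot: [0.001, 0.985, -0.175, 0.001]
wrist_force: [-0.3, -0.7, -0.0]
grip_width: 0.0259
```

```bash
python3 - <<'E'
from h import *
go(.642,.170,.016,-20.1)
for n in("top","scene"):
    f=grab(n); cv2.imwrite(f'pics/{n}2.png',f['image']); print(n)
    for c in caps(f): print(*c)
E
```

```text
t 4.03 pos [0.6014 0.0493 0.0187] toolx az -20.2 grip 0.0259 F [-0.3 -0.7 -0. ]
 now-frame [  -3.4 -127.3    2.5] end-frame [  -3.3 -127.3    2.7] turn [ 0.01 -0.01 -0.01]
top
[ 0.5309 -0.326 ] [0.054 0.057] (364, 255)
[ 0.5732 -0.0192] [0.053 0.053] (206, 233)
[ 0.6022 -0.1928] [0.055 0.053] (295, 219)
scene
[ 0.5345 -0.333 ] [0.062 0.06 ] (202, 274)
[ 0.7129 -0.1518] [0.084 0.017] (333, 234)
[ 0.6051 -0.2009] [0.059 0.065] (271, 233)
[ 0.5761 -0.0296] [0.06  0.072] (296, 170)
```

View pics/scene2.png

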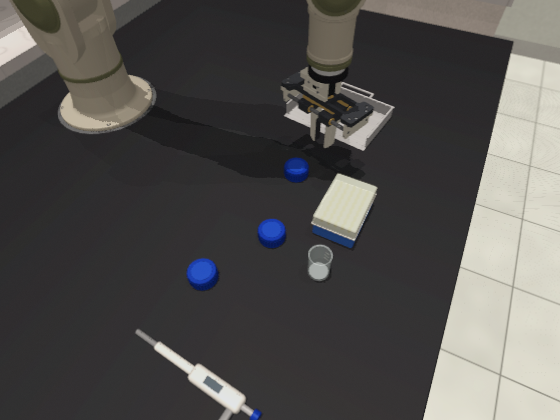

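The scene view shows the first cap still at (296,170), with the fingers standing past it at about (322,143). They missed it, so I'll check the reported TCP against the images.

```bash
python3 - <<'E'
from h import *
p=manip.sense()['ee_pos']
for n in("top","scene"):
    f=grab(n); print(n,'proj TCP',proj(f,[p,p-[0,0,.008]]).round())
f=grab("scene"); print(ray(f,[(318,140),(329,145)],0.011))
for v in range(132,154,3): print(v,f['depth'][v,308:340:4].round(3))
E
```

```text
top proj TCP [[171. 219.]
 [172. 220.]]
scene proj TCP [[321. 153.]
 [320. 155.]]
[[0.57661932 0.09507747 0.011     ]
 [0.6068747  0.09031047 0.011     ]]
132 [0.946 0.836 0.836 0.944 0.801 0.79  0.799 0.94 ]
135 [0.941 0.838 0.843 0.936 0.805 0.797 0.807 0.936]
138 [0.93  0.845 0.849 0.931 0.813 0.801 0.819 0.926]
141 [0.    0.927 0.927 0.926 0.817 0.81  0.827 0.924]
144 [0.918 0.918 0.918 0.915 0.823 0.82  0.917 0.916]
147 [0.911 0.909 0.912 0.912 0.829 0.909 0.908 0.911]
150 [0.907 0.903 0.907 0.903 0.903 0.904 0.904 0.905]
153 [0.901 0.897 0.9   0.899 0.898 0.898 0.899 0.894]
```

View pics/top2.png

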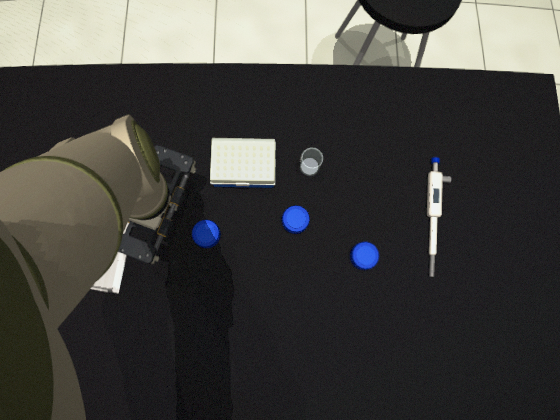

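The top view shows the first cap at (205,233) unmoved, with the gripper past it near (160,215). The depth image puts the fingertips well above the bench, so I'll measure their height.

```bash
cat >> h.py <<'E'
def cloud(f):
    v,u=np.nonzero(f['depth']>0); p=cv2.undistortPoints(np.c_[u,v].astype(np.float64).reshape(-1,1,2),f['K'],f['d']).reshape(-1,2)
    d=f['depth'][v,u]; return (np.c_[p*d[:,None],d]-f['t'])@f['R'],u,v
E
python3 - <<'E'
from h import *
go(.642,.170,.016,-20.1); print(manip.nose_length, manip.sense()['joint_pos'])
f=grab("scene"); P,u,v=cloud(f)
print('bench z',np.median(P[(u>200)&(u<240)&(v>150)&(v<180)][:,2]))
c=(u>270)&(u<350)&(v>80)&(v<150)&(P[:,2]>.035)&(P[:,0]<.68)
# tips by column band
for a,b in((308,318),(322,334)):
    k=c&(u>=a)&(u<=b); o=np.argsort(-v[k])[:40:4]; print(np.c_[u[k][o],v[k][o],P[k][o].round(3)])
# known heights
k=(abs(u-350)<5)&(abs(v-200)<5); print('box top z',np.median(P[k],axis=0)); k=(abs(u-296)<3)&(abs(v-167)<3); print('cap top',np.median(P[k],axis=0))
k=(abs(u-345)<60)&(v>75)&(v<150)&(P[:,2]>.03);h,e=np.histogram(P[k][:,2],np.arange(.03,.3,.02));print(h)
E
```

```text
t 4.28 pos [0.6009 0.0479 0.0186] toolx az -20.2 grip 0.0261 F [ 0.4  0.3 -0.8]
 now-frame [  -3.5 -128.8    2.4] end-frame [  -3.3 -128.8    2.6] turn [ 0.01 -0.01 -0.01]
0.008 [-0.06985736  0.68341038 -0.1580321   2.00297129  0.22704928  0.47121442
 -0.74790673]
bench z 0.0007963158213503694
[[3.14e+02 1.41e+02 5.85e-01 4.50e-02 5.20e-02]
 [3.13e+02 1.40e+02 5.82e-01 4.70e-02 5.30e-02]
 [3.14e+02 1.39e+02 5.85e-01 4.50e-02 5.80e-02]
 [3.16e+02 1.38e+02 5.87e-01 5.20e-02 5.60e-02]
 [3.14e+02 1.38e+02 5.85e-01 4.60e-02 6.00e-02]
 [3.11e+02 1.37e+02 5.77e-01 4.70e-02 5.90e-02]
 [3.16e+02 1.37e+02 5.87e-01 5.30e-02 5.80e-02]
 [3.17e+02 1.36e+02 5.87e-01 5.70e-02 5.80e-02]
 [3.12e+02 1.36e+02 5.79e-01 4.70e-02 6.30e-02]
 [3.11e+02 1.35e+02 5.76e-01 4.90e-02 6.30e-02]]
[[3.24e+02 1.48e+02 6.14e-01 3.40e-02 5.30e-02]
 [3.25e+02 1.47e+02 6.17e-01 3.10e-02 5.90e-02]
 [3.26e+02 1.47e+02 6.20e-01 3.00e-02 6.10e-02]
 [3.28e+02 1.46e+02 6.23e-01 3.50e-02 6.10e-02]
 [3.23e+02 1.45e+02 6.11e-01 3.40e-02 6.00e-02]
 [3.29e+02 1.45e+02 6.24e-01 3.60e-02 6.30e-02]
 [3.28e+02 1.44e+02 6.23e-01 3.30e-02 6.80e-02]
 [3.25e+02 1.44e+02 6.16e-01 3.20e-02 6.70e-02]
 [3.27e+02 1.44e+02 6.21e-01 3.20e-02 6.80e-02]
 [3.31e+02 1.43e+02 6.26e-01 4.20e-02 6.50e-02]]
box top z [ 0.71754497 -0.08588569  0.05942219]
cap top [ 0.57356505 -0.02338628  0.02797537]
[ 213  100  134  140   61  416  807 1276  199  207  158    0    0]
```

The reported TCP says the tips should be about 11 mm above the bench, but depth puts them at about 52 mm. The same depth image gets the bench (1 mm), cap top (28 mm) and box top (59 mm) right, and x/y agree too. So the reported z reads about 41 mm too low and the fingers passed over the cap. I'll back up and descend further while watching the force.

>>> jog_arm --motion "0 20 -5 0 0 0 184; 0 30 0 0 0 0 184; 0 30 0 0 0 0 184; 0 30 0 0 0 0 184; 0 25 0 0 0 0 184; 0 0 0 0 0 0 184"

```text
t: 5.08
ee_pos: [0.5478, -0.0934, 0.0259]
eef_rot: [0.004, 0.984, -0.179, 0.0]
wrist_force: [-0.9, 0.3, 0.3]
grip_width: 0.0258
```

```bash
python3 - <<'E'
from h import *
go(.5576,-.068,-.025,-20.1)
E
```

```text
t 5.08 pos [ 0.5478 -0.0934  0.0259] toolx az -20.7 grip 0.0258 F [-0.9  0.3  0.3]
 now-frame [  0.1 -27.6  50.7] end-frame [  0.5 -27.2  50.9] turn [ 0.04 -0.01 -0.06]
```

>>> jog_arm --motion "0 -10 10 0 0 0 184; 0 -10 15 0 0 0 184; 0 0 10 0 0 0 184; 0 0 5 0 0 0 184; 0 0 0 0 0 0 184"

```text
t: 5.7
ee_pos: [0.5557, -0.0706, -0.0177]
eef_rot: [0.003, 0.984, -0.178, -0.0]
wrist_force: [-0.3, -1.1, -0.2]
grip_width: 0.0254
```

```bash
python3 - <<'E'
from h import *
go(.642,.170,-.025,-20.1)
f=grab("scene"); P,u,v=cloud(f)
for c in caps(f): print(*c)
p=manip.sense()['ee_pos']
k=(np.hypot(P[:,0]-p[0],P[:,1]-p[1])<.045)&(P[:,2]>.006)&(P[:,2]<.1)&(P[:,1]<p[1]+.012)
o=np.argsort(P[k][:,2])[:200:10]; print(np.c_[u[k][o],v[k][o],P[k][o].round(3)])
cv2.imwrite('pics/s3.png',cv2.resize(f['image'][90:290,180:400],None,fx=3,fy=3))
E
```

```text
t 5.7 pos [ 0.5557 -0.0706 -0.0177] toolx az -20.5 grip 0.0254 F [-0.3 -1.1 -0.2]
 now-frame [  -3.2 -255.7    5.8] end-frame [  -1.6 -255.6    7.3] turn [ 0.03 -0.   -0.04]
[ 0.5345 -0.333 ] [0.062 0.06 ] (202, 274)
[ 0.7129 -0.1518] [0.084 0.017] (333, 234)
[ 0.6049 -0.2006] [0.059 0.065] (271, 233)
[[ 2.71e+02  1.81e+02  5.37e-01 -7.30e-02  1.40e-02]
 [ 2.77e+02  1.77e+02  5.45e-01 -5.90e-02  1.70e-02]
 [ 2.81e+02  1.88e+02  5.68e-01 -8.60e-02  2.00e-02]
 [ 2.82e+02  1.87e+02  5.69e-01 -8.40e-02  2.20e-02]
 [ 2.75e+02  1.76e+02  5.43e-01 -6.40e-02  2.40e-02]
 [ 2.90e+02  1.84e+02  5.83e-01 -7.20e-02  2.60e-02]
 [ 2.71e+02  1.77e+02  5.38e-01 -7.30e-02  2.80e-02]
 [ 2.82e+02  1.85e+02  5.70e-01 -8.50e-02  2.90e-02]
 [ 2.83e+02  1.85e+02  5.72e-01 -8.50e-02  3.10e-02]
 [ 2.85e+02  1.86e+02  5.78e-01 -8.70e-02  3.20e-02]
 [ 2.75e+02  1.73e+02  5.43e-01 -6.40e-02  3.40e-02]
 [ 2.90e+02  1.81e+02  5.83e-01 -7.30e-02  3.60e-02]
 [ 2.76e+02  1.71e+02  5.44e-01 -6.10e-02  3.80e-02]
 [ 2.82e+02  1.82e+02  5.70e-01 -8.50e-02  3.90e-02]
 [ 2.71e+02  1.73e+02  5.39e-01 -7.40e-02  4.10e-02]
 [ 2.74e+02  1.71e+02  5.42e-01 -6.70e-02  4.20e-02]
 [ 2.70e+02  1.71e+02  5.36e-01 -7.20e-02  4.50e-02]
 [ 2.68e+02  1.69e+02  5.30e-01 -7.00e-02  4.60e-02]
 [ 2.87e+02  1.80e+02  5.81e-01 -8.20e-02  4.80e-02]
 [ 2.72e+02  1.70e+02  5.41e-01 -7.20e-02  5.00e-02]]
```

View pics/s3.png

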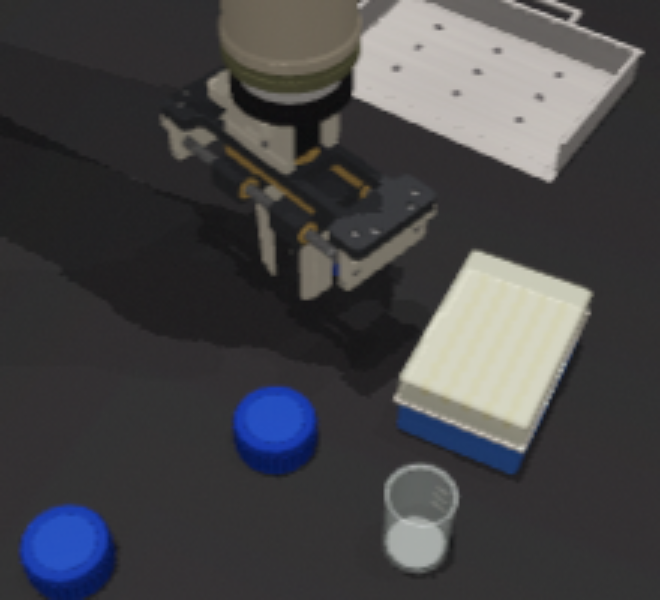

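The crop shows the fingers now low, behind the first cap (its edge shows blue at about (335,268)). The depth-measured tips are at about 15 mm, so the 41 mm offset holds. I'll lower 5 mm and push.

>>> jog_arm --motion "0 0 5 0 0 0 184; 0 -8 0 0 0 0 184; 0 -11 0 0 0 0 184; 0 -11 0.5 0 0 0 184; 0 -12 0.5 0 0 0 184; 0 -12 0.5 0 0 0 184; 0 -12 0.5 0 0 0 184; 0 -12 0.5 0 0 0 184; 0 -12 0.5 0 0 0 184"

```text
t: 6.88
ee_pos: [0.5901, 0.0193, -0.0255]
eef_rot: [0.003, 0.984, -0.178, 0.001]
wrist_force: [0.7, -0.2, 0.4]
grip_width: 0.0258
```

```bash
python3 - <<'E'
from h import *
go(.642,.170,-.023,-20.1)
f=grab("scene"); P,u,v=cloud(f)
for c in caps(f): print(*c)
f=grab("top"); print('top')
for c in caps(f): print(*c)
E
```

```text
t 6.88 pos [ 0.5901  0.0193 -0.0255] toolx az -20.5 grip 0.0258 F [ 0.7 -0.2  0.4]
 now-frame [  -4.2 -159.3   -3.2] end-frame [  -3.1 -159.3   -2.5] turn [ 0.03 -0.02 -0.04]
[ 0.5345 -0.333 ] [0.062 0.06 ] (202, 274)
[ 0.7129 -0.1518] [0.084 0.017] (333, 234)
[ 0.6051 -0.2009] [0.059 0.065] (271, 233)
top
[ 0.5312 -0.3259] [0.054 0.055] (364, 255)
[ 0.6023 -0.1927] [0.055 0.053] (295, 219)
```

>>> jog_arm --motion "0 -12 -1 0 0 0 184; 0 -12 -1 0 0 0 184; -1 -13 -1 0 0 0 184; -1 -13 0 0 0 0 184; 0 -13 0 0 0 0 184; 0 -13 0 0 0 0 184; 0 -12 0 0 0 0 184"

```text
t: 7.85
ee_pos: [0.621, 0.1083, -0.0226]
eef_rot: [0.002, 0.984, -0.178, 0.001]
wrist_force: [-0.4, -0.1, 0.7]
grip_width: 0.0259
```

```bash
python3 - <<'E'
from h import *
go(.642,.170,-.023,-20.1)
f=grab("scene")
for c in caps(f): print(*c)
E
```

```text
t 7.85 pos [ 0.621   0.1083 -0.0226] toolx az -20.5 grip 0.0259 F [-0.4 -0.1  0.7]
 now-frame [ -1.9 -65.1   0.1] end-frame [ -1.5 -65.1   0.4] turn [ 0.02 -0.02 -0.04]
[ 0.5345 -0.333 ] [0.062 0.06 ] (202, 274)
[ 0.7129 -0.1518] [0.084 0.017] (333, 234)
[ 0.6049 -0.2007] [0.059 0.065] (271, 233)
```

>>> jog_arm --motion "0 -12 0 0 0 0 184; 0 -12 0 0 0 0 184; 0 -12 0 0 0 0 184; 0 -12 0 0 0 0 184; 0 -9 0 0 0 0 184; 0 -6 0 0 0 0 184; 0 -3 0 0 0 0 184; 0 0 0 0 0 0 184; 0 15 0 0 0 0 184; 0 30 -10 0 0 0 184"

```text
t: 9.15
ee_pos: [0.6294, 0.1341, -0.0135]
eef_rot: [0.002, 0.984, -0.176, 0.001]
wrist_force: [0.4, -0.9, 0.4]
grip_width: 0.0261
```

>>> jog_arm --motion "0 40 -30 0 0 0.5 184; 0 45 -30 0 0 0.5 184; 0 50 0 0 0 0 184; 0 50 0 0 0 0 184; 0 50 0 0 0 0 184; 0 0 0 0 0 0 184"

```text
t: 9.9
ee_pos: [0.5101, -0.09, 0.0502]
eef_rot: [0.004, 0.963, -0.269, 0.001]
wrist_force: [0.2, 1.5, -0.1]
grip_width: 0.0258
```

```bash
python3 - <<'E'
from h import *
go(.6045,-.25,.04,2.6)
for n in("scene","top"):
    f=grab(n); print(n)
    for c in caps(f): print(*c)
    cv2.imwrite(f'pics/{n}4.png',f['image'])
E
```

```text
t 9.9 pos [ 0.5101 -0.09    0.0502] toolx az -31.2 grip 0.0258 F [ 0.2  1.5 -0.1]
 now-frame [163.6  87.8  11.6] end-frame [ 87.  164.1  10.2] turn [ 0.05 -0.01 -3.38]
scene
[ 0.5345 -0.333 ] [0.062 0.06 ] (202, 274)
[ 0.7129 -0.1518] [0.084 0.017] (333, 234)
[ 0.6049 -0.2006] [0.059 0.065] (271, 233)
[0.6579 0.1939] [0.054 0.079] (365, 120)
top
[ 0.531  -0.3259] [0.054 0.057] (364, 255)
[ 0.6022 -0.1929] [0.055 0.053] (296, 219)
[0.6555 0.2038] [0.055 0.058] (95, 191)
```

View pics/scene4.png

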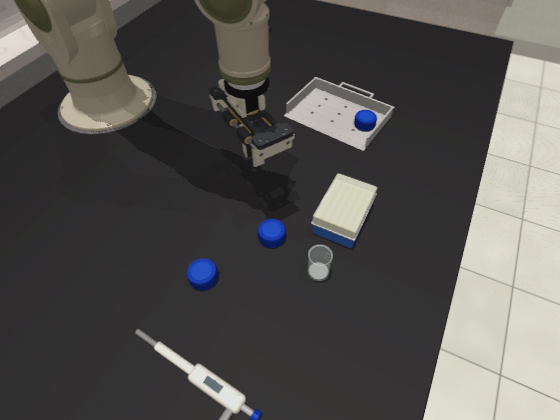

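The scene view shows the first cap flat in the tray at (365,120), with the other objects unmoved. In tray coordinates it is at (71, 78) mm. Next is the cap at (271,233).

>>> jog_arm --motion "35 19 0 0 0 -0.85 184; 32 24 0 0 0 -0.85 184; 28 28 0 0 0 -0.85 184; 24 32 0 0 0 -0.85 184; 0 0 0 0 0 0 184"

```text
t: 10.62
ee_pos: [0.6032, -0.2192, 0.0512]
eef_rot: [0.002, 0.999, 0.041, 0.003]
wrist_force: [-0.3, 0.4, -0.1]
grip_width: 0.0259
```

```bash
python3 - <<'E'
from h import *
go(.604,-.243,-.023,2.6)
E
```

```text
t 10.62 pos [ 0.6032 -0.2192  0.0512] toolx az 4.7 grip 0.0259 F [-0.3  0.4 -0.1]
 now-frame [-1.5 23.4 74.4] end-frame [-0.3 23.8 74.2] turn [ 0.03 -0.03  0.21]
```

>>> jog_arm --motion "-1 25 0 0 0 0.2 184; 0 4 0 0 0 0 184; 0 0 25 0 0 0 184; 0 0 25 0 0 0 184; 0 0 18 0 0 0 184; 0 0 4 0 0 0 184; 0 0 0 0 0 0 184"

```text
t: 11.5
ee_pos: [0.6062, -0.2436, -0.0217]
eef_rot: [0.001, 1.0, 0.024, 0.003]
wrist_force: [0.5, 0.5, -0.2]
grip_width: 0.0259
```

```bash
python3 - <<'E'
from h import *
go(.5854,.180,-.023,2.6)
f=grab("scene")
for c in caps(f): print(*c)
E
```

```text
t 11.5 pos [ 0.6062 -0.2436 -0.0217] toolx az 2.8 grip 0.0259 F [ 0.5  0.5 -0.2]
 now-frame [-3.000e-01 -4.242e+02  1.000e-01] end-frame [  -1.6 -424.1    1.3] turn [ 0.02 -0.04  0.02]
[ 0.5347 -0.3327] [0.062 0.06 ] (202, 274)
[ 0.7142 -0.1544] [0.081 0.017] (334, 236)
[0.6579 0.1939] [0.054 0.079] (365, 120)
```

>>> jog_arm --motion "0 -8 0 0 0 0 184; 0 -11 0 0 0 0 184; 0 -12 0 0 0 0 184; 0 -14 0 0 0 0 184; 0 -14 0 0 0 0 184; 0 -14 0 0 0 0 184; 0 -14 0 0 0 0 184; 0 -14 0 0 0 0 184; 0 -14 0 0 0 0 184; 0 -14 0 0 0 0 184"

```text
t: 12.8
ee_pos: [0.6008, -0.1055, -0.0198]
eef_rot: [0.002, 1.0, 0.024, 0.005]
wrist_force: [-0.1, -0.6, 0.3]
grip_width: 0.0258
```

```bash
python3 - <<'E'
from h import *
go(.5854,.180,-.023,2.6)
f=grab("scene")
for c in caps(f): print(*c)
E
```

```text
t 12.8 pos [ 0.6008 -0.1055 -0.0198] toolx az 2.8 grip 0.0258 F [-0.1 -0.6  0.3]
 now-frame [  -1.6 -285.9    2.2] end-frame [  -2.5 -285.9    3.2] turn [ 0.02 -0.06  0.02]
[ 0.5345 -0.333 ] [0.062 0.06 ] (202, 274)
[ 0.7129 -0.1518] [0.084 0.017] (333, 234)
[0.6579 0.1939] [0.054 0.079] (365, 120)
```

>>> jog_arm --motion "0 -13 1 0 0 0 184; 0 -14 1 0 0 0 184; 0 -14 1 0 0 0 184; 0 -14 0.5 0 0 0 184; -1 -14 0.5 0 0 0 184; -1 -14 0 0 0 0 184; 0 -14 0 0 0 0 184; 0 -14 0 0 0 0 184; 0 -14 0 0 0 0 184; 0 -14 0 0 0 0 184"

```text
t: 14.1
ee_pos: [0.5914, 0.0448, -0.0244]
eef_rot: [0.001, 1.0, 0.025, 0.005]
wrist_force: [-0.2, -0.2, 0.1]
grip_width: 0.0262
```

```bash
python3 - <<'E'
from h import *
go(.5854,.180,-.023,2.6)
f=grab("scene")
for c in caps(f): print(*c)
E
```

```text
t 14.1 pos [ 0.5914  0.0448 -0.0244] toolx az 2.8 grip 0.0262 F [-0.2 -0.2  0.1]
 now-frame [   0.7 -135.3   -1.7] end-frame [ 1.000e-01 -1.353e+02 -1.400e+00] turn [ 0.01 -0.06  0.02]
[ 0.5345 -0.333 ] [0.062 0.06 ] (202, 274)
[ 0.7129 -0.1518] [0.084 0.017] (333, 234)
[0.6592 0.1946] [0.047 0.079] (366, 120)
```

>>> jog_arm --motion "0 -13 -0.5 0 0 0 184; 0 -14 -0.5 0 0 0 184; 0 -14 -0.5 0 0 0 184; 0 -14 0 0 0 0 184; 0 -14 0 0 0 0 184; 0 -14 0 0 0 0 184; 0 -13 0 0 0 0 184; 0 -12 0 0 0 0 184; 0 -10 0 0 0 0 184"

```text
t: 15.28
ee_pos: [0.5848, 0.1733, -0.0229]
eef_rot: [0.0, 1.0, 0.026, 0.005]
wrist_force: [0.8, -0.6, -0.4]
grip_width: 0.0258
```

```bash
python3 - <<'E'
from h import *
go(.5854,.180,-.023,2.6)
E
```

```text
t 15.28 pos [ 0.5848  0.1733 -0.0229] toolx az 2.9 grip 0.0258 F [ 0.8 -0.6 -0.4]
 now-frame [ 0.9 -6.7  0.1] end-frame [ 0.9 -6.7  0.1] turn [ 0.   -0.06  0.03]
```

>>> jog_arm --motion "0 -5 0 0 0 0 184; 0 -3 0 0 0 0 184; 0 0 0 0 0 0 184; 0 15 0 0 0 0 184; 0 30 -15 0 0 0 184; -10 40 -30 0 0 0 184; -10 50 -30 0 0 0 184; -10 55 0 0 0 0 184; -10 55 0 0 0 0 184; 0 55 0 0 0 0 184"

```text
t: 16.52
ee_pos: [0.5568, -0.1338, 0.0543]
eef_rot: [0.002, 1.0, 0.026, 0.005]
wrist_force: [1.3, -0.2, -0.2]
grip_width: 0.0259
```

>>> jog_arm --motion "-10 55 0 0 0 0 184; -10 55 0 0 0 0 184; -5 55 0 0 0 0 184; 0 0 0 0 0 0 184"

```text
t: 17.02
ee_pos: [0.5329, -0.3179, 0.0546]
eef_rot: [0.004, 1.0, 0.019, 0.004]
wrist_force: [-0.3, 0.6, -0.2]
grip_width: 0.0259
```

```bash
python3 - <<'E'
from h import *
go(.532,-.376,.04,1.7)
for n in("scene","top"):
    f=grab(n); print(n)
    for c in caps(f): print(*c)
E
```

```text
t 17.02 pos [ 0.5329 -0.3179  0.0546] toolx az 2.1 grip 0.0259 F [-0.3  0.6 -0.2]
 now-frame [-3.2 57.9 15.1] end-frame [-2.6 58.  14.6] turn [ 0.05 -0.05  0.04]
scene
[ 0.5345 -0.333 ] [0.062 0.06 ] (202, 274)
[ 0.7129 -0.1518] [0.084 0.017] (333, 234)
[0.6579 0.1939] [0.054 0.079] (365, 120)
[0.5844 0.2017] [0.057 0.079] (338, 110)
top
[0.5815 0.2115] [0.051 0.059] (88, 228)
[0.6554 0.2038] [0.055 0.058] (95, 191)
```

The second cap is in the tray at tray coordinates (-3, 76) mm. Now the third.

>>> jog_arm --motion "-2 30 0 0 0 0 184; 0 30 0 0 0 0 184; 0 0 0 0 0 0 184; 0 0 25 0 0 0 184; 0 0 25 0 0 0 184; 0 0 20 0 0 0 184; 0 0 6 0 0 0 184; 0 0 0 0 0 0 184"

```text
t: 18.12
ee_pos: [0.5386, -0.3599, -0.0218]
eef_rot: [0.0, 1.0, 0.03, 0.005]
wrist_force: [0.7, -0.4, -1.1]
grip_width: 0.0259
```

```bash
python3 - <<'E'
from h import *
go(.516,.189,-.023,1.7)
f=grab("scene")
for c in caps(f): print(*c)
E
```

```text
t 18.12 pos [ 0.5386 -0.3599 -0.0218] toolx az 3.4 grip 0.0259 F [ 0.7 -0.4 -1.1]
 now-frame [  10.2 -549.3    0.9] end-frame [  -6.3 -549.4    1.2] turn [ 0.   -0.06  0.17]
[ 0.7129 -0.1518] [0.084 0.017] (333, 234)
[0.6579 0.1939] [0.054 0.079] (365, 120)
[0.5844 0.2017] [0.057 0.079] (338, 110)
```

>>> jog_arm --motion "0 12 0 0 0 0 184; -6 4 0 0 0 0.17 184; 0 0 0 0 0 0 184"

```text
t: 18.55
ee_pos: [0.5339, -0.3789, -0.0198]
eef_rot: [0.001, 1.0, 0.013, 0.006]
wrist_force: [1.1, 0.2, -0.8]
grip_width: 0.0259
```

```bash
python3 - <<'E'
from h import *
go(.516,.189,-.023,1.7)
f=grab("top")
for c in caps(f): print(*c)
f=grab("scene"); cv2.imwrite('pics/s5.png',cv2.resize(f['image'][180:360,100:300],None,fx=3,fy=3))
E
```

```text
t 18.55 pos [ 0.5339 -0.3789 -0.0198] toolx az 1.5 grip 0.0259 F [ 1.1  0.2 -0.8]
 now-frame [  -2.9 -568.2    1.8] end-frame [  -1.  -568.2    3.2] turn [ 0.01 -0.07 -0.02]
[ 0.5313 -0.3228] [0.054 0.055] (363, 255)
[0.5819 0.2114] [0.051 0.059] (88, 228)
[0.6555 0.2038] [0.055 0.058] (95, 191)
```

View pics/s5.png

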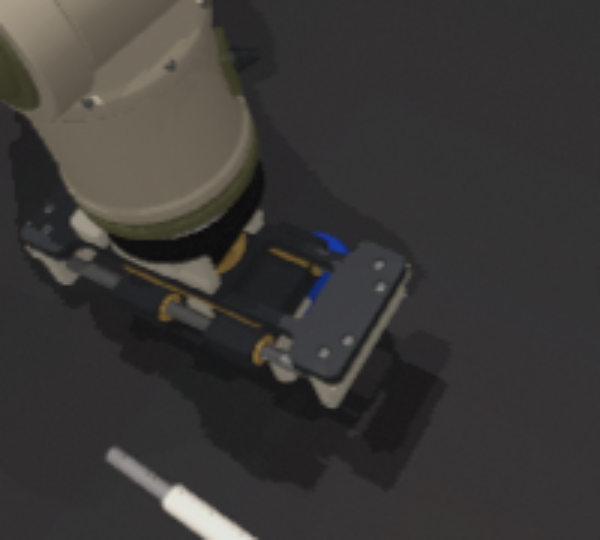

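The crop shows the cap (blue, near (330,245)) just ahead of the fingers, nudged about 3 mm and still flat. The pipette's tip, at (110,455), is clear.

>>> jog_arm --motion "-1 -8 0 0 -0.07 0 184; -1 -10 0.5 0 0 0 184; 0 -11 0.5 0 0 0 184; 0 -12 1 0 0 0 184; 0 -14 0.5 0 0 0 184; 0 -14 0.5 0 0 0 184; 0 -14 0 0 0 0 184; 0 -14 0 0 0 0 184; 0 -14 0 0 0 0 184; 0 -14 0 0 0 0 184"

```text
t: 19.9
ee_pos: [0.529, -0.2431, -0.0231]
eef_rot: [0.001, 1.0, 0.015, 0.0]
wrist_force: [-0.3, 0.4, 0.2]
grip_width: 0.0259
```

```bash
python3 - <<'E'
from h import *
go(.516,.189,-.023,1.7)
f=grab("top")
for c in caps(f): print(*c)
E
```

```text
t 19.9 pos [ 0.529  -0.2431 -0.0231] toolx az 1.7 grip 0.0259 F [-0.3  0.4  0.2]
 now-frame [   0.  -432.3   -0.6] end-frame [-1.000e-01 -4.323e+02 -1.000e-01] turn [ 0.01 -0.    0.  ]
[ 0.5289 -0.2077] [0.052 0.035] (303, 257)
[0.5821 0.2114] [0.051 0.059] (88, 228)
[0.6555 0.2038] [0.053 0.058] (95, 191)
```

The cap is centred in the cradle. Keep going.

>>> jog_arm --motion "0 -13 0 0 0 0 184; 0 -14 0 0 0 0 184; 0 -14 0 0 0 0 184; 0 -14 0 0 0 0 184; 0 -14 0 0 0 0 184; 0 -14 0 0 0 0 184; 0 -14 0 0 0 0 184; 0 -14 0 0 0 0 184; 0 -14 0 0 0 0 184; 0 -14 0 0 0 0 184"

```text
t: 21.2
ee_pos: [0.5246, -0.0926, -0.023]
eef_rot: [-0.0, 1.0, 0.016, 0.001]
wrist_force: [0.1, 0.1, -0.4]
grip_width: 0.0257
```

```bash
python3 - <<'E'
from h import *
go(.516,.189,-.023,1.7)
E
```

```text
t 21.2 pos [ 0.5246 -0.0926 -0.023 ] toolx az 1.8 grip 0.0257 F [ 0.1  0.1 -0.4]
 now-frame [ 2.000e-01 -2.817e+02 -0.000e+00] end-frame [  -0.3 -281.7   -0. ] turn [ 0.   -0.01  0.01]
```

>>> jog_arm --motion "0 -13 0 0 0 0 184; 0 -14 0 0 0 0 184; 0 -14 0 0 0 0 184; 0 -14 0 0 0 0 184; 0 -14 0 0 0 0 184; 0 -14 0 0 0 0 184; 0 -14 0 0 0 0 184; 0 -14 0 0 0 0 184; 0 -14 0 0 0 0 184; 0 -14 0 0 0 0 184"

```text
t: 22.45
ee_pos: [0.52, 0.0564, -0.023]
eef_rot: [-0.0, 1.0, 0.016, 0.001]
wrist_force: [0.4, -1.0, 0.2]
grip_width: 0.026
```

```bash
python3 - <<'E'
from h import *
go(.516,.189,-.023,1.7)
f=grab("scene")
for c in caps(f): print(*c)
E
```

```text
t 22.45 pos [ 0.52    0.0564 -0.023 ] toolx az 1.8 grip 0.026 F [ 0.4 -1.   0.2]
 now-frame [   0.2 -132.7    0. ] end-frame [-1.000e-01 -1.327e+02  0.000e+00] turn [-0.   -0.01  0.01]
[ 0.7129 -0.1518] [0.084 0.017] (333, 234)
[0.6579 0.1939] [0.054 0.079] (365, 120)
[0.586  0.2006] [0.047 0.079] (338, 110)
```

>>> jog_arm --motion "0 -13 0 0 0 0 184; 0 -14 0 0 0 0 184; 0 -14 0 0 0 0 184; 0 -14 0 0 0 0 184; 0 -14 0 0 0 0 184; 0 -14 0 0 0 0 184; 0 -12 0 0 0 0 184; 0 -11 0 0 0 0 184; 0 -9 0 0 0 0 184"

```text
t: 23.62
ee_pos: [0.5159, 0.1815, -0.0229]
eef_rot: [-0.001, 1.0, 0.017, 0.001]
wrist_force: [-0.8, -0.5, 0.7]
grip_width: 0.0259
```

```bash
python3 - <<'E'
from h import *
go(.516,.189,-.023,1.7)
E
```

```text
t 23.62 pos [ 0.5159  0.1815 -0.0229] toolx az 1.9 grip 0.0259 F [-0.8 -0.5  0.7]
 now-frame [ 0.3 -7.5  0.2] end-frame [ 0.3 -7.5  0.1] turn [-0.01 -0.01  0.02]
```

>>> jog_arm --motion "0 -5 0 0 0 0 184; 0 -3 0 0 0 0 184; 0 0 0 0 0 0 184; 0 15 0 0 0 0 184; 0 30 -10 0 0 0 184; 0 40 -30 0 0 0 184; 0 50 -40 0 0 0 184; 0 50 -40 0 0 0 184; 0 50 -30 0 0 0 184; 0 50 0 0 0 0 184"

```text
t: 24.88
ee_pos: [0.5229, -0.1046, 0.1273]
eef_rot: [0.002, 1.0, 0.017, 0.0]
wrist_force: [1.0, 0.5, -0.3]
grip_width: 0.0261
```

>>> jog_arm --motion "0 50 0 0 0 0 184; 0 50 0 0 0 0 184; 0 50 0 0 0 0 184; 0 0 0 0 0 0 184; 0 0 0 0 0 0 184"

```text
t: 25.5
ee_pos: [0.5202, -0.2713, 0.1281]
eef_rot: [0.004, 1.0, 0.009, -0.001]
wrist_force: [-0.1, 0.8, 0.1]
grip_width: 0.0258
```

```bash
python3 - <<'E'
from h import *
go(.516,.189,-.023,1.7)
o=np.array([.573,.136]); ex=np.array([.989,-.147]); ey=np.array([.147,.989])
for n in("scene","top"):
    f=grab(n); print(n); P,u,v=cloud(f)
    for c in caps(f,.029):
        k=np.hypot(P[:,0]-c[0][0],P[:,1]-c[0][1])<.015
        print(*c,'tray',((c[0]-o)@np.c_[ex,ey]).round(3),'top z',np.percentile(P[k][:,2],[10,50,90]).round(3))
    cv2.imwrite(f'pics/{n}6.png',f['image'])
    a=dict(np.load(n+'0.npz'))['image']
E
```

```text
t 25.5 pos [ 0.5202 -0.2713  0.1281] toolx az 1.0 grip 0.0258 F [-0.1  0.8  0.1]
 now-frame [   4.3 -461.4  147.8] end-frame [   9.5 -460.2  151.1] turn [ 0.04  0.01 -0.07]
scene
[ 0.7133 -0.1531] [0.084 0.017] (333, 234) tray [ 0.181 -0.265] top z [0.    0.029 0.059]
[0.6584 0.1915] [0.054 0.079] (365, 120) tray [0.076 0.067] top z [0.006 0.026 0.031]
[0.5852 0.1992] [0.057 0.079] (338, 110) tray [0.003 0.064] top z [0.005 0.024 0.031]
[0.5184 0.2078] [0.06 0.08] (315, 101) tray [-0.065  0.063] top z [0.005 0.024 0.031]
top
[0.5143 0.2179] [0.052 0.058] (82, 263) tray [-0.07   0.072] top z [0.028 0.03  0.032]
[0.5818 0.2106] [0.051 0.059] (88, 228) tray [-0.002  0.075] top z [0.028 0.03  0.032]
[0.6549 0.203 ] [0.053 0.058] (95, 191) tray [0.071 0.078] top z [0.028 0.03  0.032]
```

View pics/scene6.png

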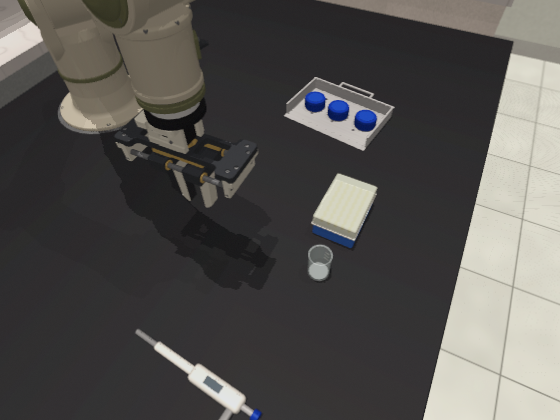

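View pics/top6.png

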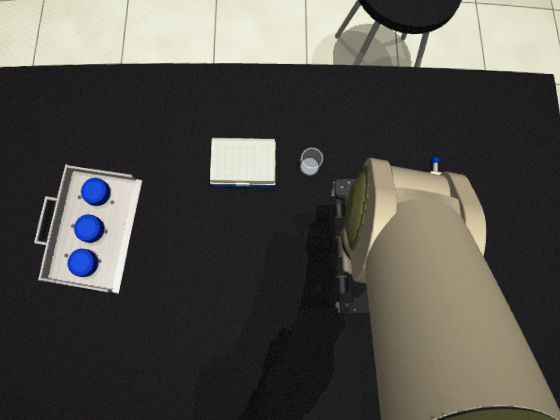

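The final views show all three caps flat in the tray, at top-view pixels (95,191), (88,228) and (82,263). The box (243,162), beaker (312,161) and pipette are at their original pixels, and the arm is clear and still. I'm handing in.

```bash
python3 -c "
from rig import manip
print(manip.job_done())"
```

```text
the job is handed in; nothing more can be done
None
```

All three caps are in the wash tray, and I handed the job in at about 25.6 s, well under the 69 s limit. I pushed them one at a time with the fingers about 26 mm apart, so each cap sat between them like a cradle.

- **Caps:** in the tray's own coordinates they sit at about (71, 78), (-2, 75) and (-70, 72) mm. All are past the lip and clear of the walls. Depth puts their tops at 30 mm, against an expected 29 mm (2 mm floor plus 27 mm cap), so they lie flat.
- **Other objects:** the tip box, beaker and pipette look unmoved in the camera views. I judged this by eye from the final views and did not re-measure them. In the top view the arm hid most of the pipette, but the scene view shows it in full.
- **Forces:** the wrist force stayed below about 2 N at every reading.

**What went wrong or disagreed:**
- **Reported height:** the reported tool height read about 41 mm too low compared with the depth images. My first push passed over the cap without touching it. I corrected for this using depth and it held for the rest of the job.
- **Third cap:** while positioning behind it I came in slightly too close and nudged it about 3 mm along the bench. It stayed flat, and I backed off and realigned before pushing.
- **Cameras:** the side camera puts the caps about 1 cm nearer the tray mouth than the top view. That is because its blue mask includes the caps' sides. I relied on the top view.

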